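# Slide a board carrier into the locating notches and lock it with the keeper

### The arm

A 6-joint arm with a two-finger parallel gripper is mounted at the origin on the work surface; the furniture and walls round the work are solid. World frame = base frame: x ahead of the robot, y to its left, z up, the work surface at z = 0. Lengths are in mm, angles in degrees, forces in N, time in s.
With the tool pointing down it reaches from about 350 to 850 mm from the base axis. Payload 8.1 kg.
Tool frame: the origin (TCP) lies midway between the tips of the shut fingers; the grasp point (between the pads) lies 19 mm behind it; z points along the fingers, y is the line along which they close (so a half turn about z gives the same grasp; the last joint's range is limited). The gripper opens to 85 mm and grips with 20 to 120 N. Pads are 22 mm wide; open, the fingers measure 114 mm over their backs; the gripper's body (76 mm by 85 mm) begins 54 mm behind the grasp point. The pads swing forward as they close: fully open they stand 13 mm farther back than shut.
Start: joints at [40.084, 7.471, 85.268, -0, 87.261, -4.893], TCP at [424.421, 424.114, 231.292] pointing down, gripper open.
Joint ranges: [-169.43, 169.43], [-51.17, 129.36], [1.28, 143.12], [-76.62, 256.62], [0, 156.53], [-152.29, 152.29]. Speed limits (degrees/s): [136.94, 136.94, 159.86, 180, 180, 180].

### API

Orientations are given as [roll, pitch, yaw] about the fixed x, y, z axes, in that order (R = Rz(yaw) Ry(pitch) Rx(roll)).
In Python, from bench import r gives the robot as it stands.
- The arm moves only by the tool apply_moves, never from a script. Its argument "steps" is a list of rows, each a list of 7 numbers: the opening, from -1 (shut) to 1 (fully open), then the shift along the tool's x, y, z in mm, then the turn, a rotation vector about the tool's x, y, z in units of 5 degrees (1.0 is 5 degrees). A call has exactly 8 rows; each row shifts and turns the commanded pose from where the row before left it, along the tool's axes as they then stand; what a row does not reach is not made up. A row lasts 1/10 s, in which the tool goes at most 50 mm and 8.59 degrees, less where a joint would pass 70% of its speed; a pose out of reach is approached as far as the arm can. A call is refused whole if a number of a shift passes 50 or a number of a turn 1, either way. A call with a gripper value outside its range is refused whole. The fingers move at their own pace and stop on an object; "squeeze" is the grip in N (left out, the last holds). Time passes only in rows, so rows that do not move let the fingers close, or fill a call up. It gives the time, the measured TCP pose, the force, the opening and the grip force at its end, in the units of the state.
- r.sense(): the state, without advancing time (a new reading comes with each control period).
- r.snapshot(name): name is "side" or "top"; returns a dict with "color" (420x560x3 uint8, blue, green, red), "depth" (420x560 float32, mm along the optical axis (not along the pixel's ray), 0 where there is no reading), "mtx" (3x3 intrinsics, pixels), "T" (4x4, takes a point from camera to world coordinates). Camera axes: x right, y down, z forward; pixel columns grow to the right and rows downward; lengths in mm; the calibration is good to about 2 mm. A picture is of the moment at which its call begins.
- r.hand_in(): hands the job in; it is judged then, once.
The state is a dict: "time": time; "joint_pos": joint angles; "qd": joint speeds; "joint_efforts": joint torques, N m; "tool_pos": TCP position; "tcp_rot": TCP orientation; "ft_force": force on the tool from outside, world axes, zero at the start; "wrist_torque": the same for the moment, N m; "finger_gap": finger opening in mm; "grip_force": force on a finger pad.
Only numpy, scipy, OpenCV 4.12 (cv2) and the standard library are available. Lean on these libraries where they do the work, as an engineer would, in place of code of your own. Each camera call takes 0.05 s, during which the arm holds its last target. There are 200 camera calls.

### The job

The circuit board in its black carrier has to be located in the rail fixture before it is soldered. With a fingertip, push the carrier by its upright lip along the rails, away from you, until it drops into the locating notches and sits fully down; then push the keeper by its peg round over the carrier to its stop, so that the carrier cannot lift out. Do not pick up the carrier, do not touch the board itself, and leave the other things lying where they are.

Things in the scene. Friction and masses are not known exactly. Their poses are not given: they have to be found in the camera images.
- fixture: Fixed rail fixture: grey base plate 276 mm long by 205 mm wide with two steel rails, 260 mm long, 28 mm wide, inner faces 76 mm apart. Origin on the bench, midway between the rails, at mid length; +x runs along the rails, away from the robot (the way to push), +y left, z up. Rail tops z = 36 mm, plate top z = 12 mm. An upright bar, 50 mm high, closes the far end at x = 130 mm.
- notch_left (a point): Top of the left rail at the locating notch for the carrier's left front pin: fixture x = 95, y = 45, z = 36 mm. Each rail has two such notches, 14 mm long and 7 mm deep: in the inner half of its top at x = 95 mm and in the outer half at x = 15 mm, for the front and rear pins.
- seat (a point): Where the carrier's origin lies when it is located: fixture x = 55, y = 0, z = 29 mm, 7 mm lower than while it rides. All four pins are then in their notches (2 mm play along the rails), and it can be pushed no further.
- carrier: Loose black carrier, 0.45 to 0.75 kg with its board: plate 110 mm along the rails, 132 mm across, 6 mm thick. Origin at its middle, at the height of its pins' undersides, axes along the fixture's; plate z = 9 to 15 mm, board parts up to 28 mm. It starts riding on the rail tops (origin at fixture z = 36 mm), middle at fixture x = -75 to -10 mm. Keels between the rails guide it with 1.5 mm play.
- front_pin (a point): Underside of the carrier's left front pin (10 mm diameter, lying across). The two front pins, 40 mm ahead of the carrier's middle, ride on the inner halves of the rails; the two rear pins, 40 mm behind it, on the outer halves: so all four drop together.
- lip_top (a point): Middle of the top edge, on the rear face (towards the robot), of the carrier's push lip: an aluminium strip 76 mm wide, 4 mm thick. The face to push reaches from here 30 mm down and looks to the carrier's -x; the point lies 55 mm behind the carrier's middle, 39 mm above its origin. It slides with 1 to 3 N. Push slowly, low on the lip; hard pushing may tip its rear up.
- board: The circuit board clipped to the carrier, 62 x 89 mm with parts 13 mm high, its near edge about 10 mm ahead of the lip. Not to be touched. Origin under its middle.
- keeper (a joint): Angle of the keeper, rad: 0 when its arm points back along the rails (fixture -x), growing as it swings inward over the carrier (anticlockwise from above), 1.57 at its stop, square across the carrier's left edge. Starts at -0.35 to 0.25, left of the left rail. Stiff: about 1 N at the peg; stays where left.
- keeper_pivot (a point): Pivot of the keeper on its vertical axis, fixed to the fixture at x = 55, y = 95 mm, 53 mm above the bench. The flat steel arm is 55 mm long from here to its tip, 16 mm wide, 46 to 53 mm above the bench: it clears a located carrier by 2 mm but runs against the edge of one that still rides on the rails.
- keeper_peg (a point): Top end of the upright round peg on the keeper's arm, 45 mm from the pivot, 11 mm in diameter, its top 80 mm above the bench, 27 mm above the arm. Push the peg sideways with a fingertip whose end is 58 to 72 mm above the bench.
- tweezers: Steel tweezers, 123 mm long, lying loose on the base plate left of the left rail, near end; 9 mm high. Leave alone.
- brush: Black brush, 120 mm long, lying loose on the bench along the right side of the fixture; 17 mm high. Leave alone.
- tape: Black roll of tape, 62 mm, 17 mm high, lying loose on the bench nearer to the robot. Leave alone.
- spare_board: Spare circuit board, 62 x 89 mm, lying loose on the bench nearer to the robot, not in the carrier. Leave alone.
- flux_jar: Jar, 52 mm wide, 42 mm high, standing loose on the right of the bench. Leave alone.
- solder_spool: Spool of solder wire, 60 mm wide, 46 mm high, loose on the right of the bench. Leave alone.
- driver_red: Screwdriver, 182 mm, loose on the right of the bench. Leave alone.

How it is judged (in metres and radians):
On the way, in this order (a step that is already met when the one before it is completed fails the run):
1. the carrier has dropped into the locating notches and sits fully down, the keeper not yet over it (z of carrier in the frame of fixture between 0.0265 and 0.0315 m and x of carrier in the frame of fixture between 0.0505 and 0.0595 m and angle between carrier's own z axis and vertical below 0.04 rad and value of joint keeper below 0.5 rad), for 0.2 s.
2. the keeper is swung over the located carrier to its stop (z of carrier in the frame of fixture between 0.0265 and 0.0315 m and x of carrier in the frame of fixture between 0.0505 and 0.0595 m and angle between carrier's own z axis and vertical below 0.04 rad and value of joint keeper above 1.4 rad), for 0.2 s.
At the end, for the whole second after the job is handed in: The carrier is at rest, flat, with its pins in the notches (origin 50.5 to 59.5 mm along the fixture and 26.5 to 31.5 mm above the bench), and the keeper lies across it, at least 1.4 rad round (stop at 1.57) (all of step 2 and linear speed of carrier below 0.01 m/s); the robot touches nothing.
It fails at once if the carrier is lifted off the rails (origin more than 12 mm above the rail tops) or tipped by more than 0.25 rad (height (world z) of carrier above 0.048 m or angle between carrier's own z axis and vertical above 0.25 rad).
It fails at once if the robot touches the circuit board on the carrier (contact force between any of the arm, the fingers and board above 1 N).
It fails at once if a loose thing that has no part in the job is moved by more than 20 mm (distance of any of tweezers, brush, tape, spare_board, flux_jar, solder_spool, driver_red from where it was at the start of the episode above 0.02 m).
It also fails if it takes over 48 s, if anything falls off the work surface, if the arm or the gripper's body presses on something with over 40 N, if the wrist force passes 120 N, or if a joint passes its speed limit or range.

## Working session

There is one attempt and no reset: what is moved stays moved. The work goes in short steps, Python scripts to look and compute and a tool call to move; the robot and the scene stay as the last step left them, time stands still between calls to the robot, and variables do not carry over. Pictures are saved under pics/ and viewed, at most 10 in all, crops included, and the job is handed in when it is done.

Besides the shell and the picture viewer there is one more tool, called after "Emit:" as a command line: name --pt "numbers of a row" for each row, then --argument value for the rest. apply_moves: Moves the arm, as the interface text tells. Its arguments: {"type":"object","properties":{"steps":{"type":"array"},"squeeze":{"type":"number"}},"required":["steps"]}

```bash
mkdir -p pics; cat > h.py <<'E'
import numpy as np,cv2
from bench import r
def snap(n,f):
    s=r.snapshot(n); np.savez(''+f+'.npz',**s); cv2.imwrite('pics/'+f+'.png',s['color']); return s
def pt(s,u,v,z=None):
    K=s['mtx'];T=s['T'];d=np.array([(u-K[0,2])/K[0,0],(v-K[1,2])/K[1,1],1.])
    if z is None: t=s['depth'][int(v),int(u)]
    else:
        w=T[:3,:3]@d; t=(z-T[2,3])/w[2]
    return T[:3,:3]@(d*t)+T[:3,3]
E
python3 -c "
from h import *
s=snap('top','t0');print(s['T'],s['mtx']);s=snap('side','s0');print(s['T']);print(r.sense())
a=cv2.imread('pics/t0.png');cv2.imwrite('pics/t0b.png',cv2.resize(a,(800,600)))"
```

```text
[[-5.29443725e-01 -8.21838871e-01  2.10404877e-01  2.11881489e+02]
 [-8.48308834e-01  5.15171608e-01 -1.22353328e-01  7.94386636e+01]
 [-7.83989767e-03 -2.43267518e-01 -9.69927549e-01  1.45178171e+03]
 [ 0.00000000e+00  0.00000000e+00  0.00000000e+00  1.00000000e+00]] [[508.71643856   0.         280.82159899]
 [  0.         508.71643856 216.1587707 ]
 [  0.           0.           1.        ]]
[[-8.91125045e-01  3.09767949e-01 -3.31571972e-01  8.41868967e+02]
 [ 4.53629260e-01  6.25566975e-01 -6.34733372e-01  5.33741470e+02]
 [ 1.08004209e-02 -7.16037553e-01 -6.97978204e-01  7.58624210e+02]
 [ 0.00000000e+00  0.00000000e+00  0.00000000e+00  1.00000000e+00]]
{'time': 0.1, 'joint_pos': array([ 4.00851900e+01,  7.51029278e+00,  8.53230016e+01,  1.80169835e-04,
        8.72620302e+01, -4.89398018e+00]), 'qd': array([ 0.08281115, -0.02153449, -0.1727847 ,  0.00778003, -0.02519944,
       -0.03657487]), 'joint_efforts': array([ 1.75132418e-04, -5.70949244e+01, -5.01942587e+01, -1.96801275e-04,
        8.17073160e-03,  4.39554697e-05]), 'tool_pos': array([424.0284455, 423.7997381, 230.3547903]), 'tcp_rot': array([-1.79905038e+02, -8.31165028e-03,  1.34979155e+02]), 'ft_force': array([-0.07334116,  0.59634336, -0.40440454]), 'wrist_torque': array([ 0.01858328,  0.02050678, -0.03033456]), 'grip_force': 0.0, 'finger_gap': 85.32785139457133}
```

View pics/t0.png

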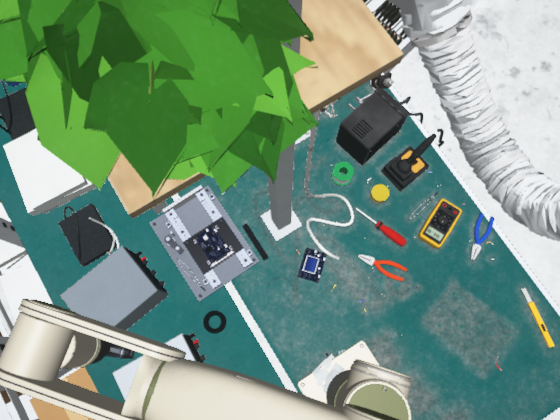

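View pics/s0.png

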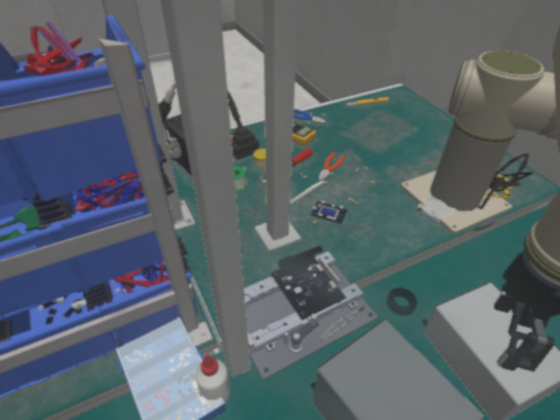

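The top view shows the fixture at about (205,243), with the carrier at about (212,245). The side view shows the fixture at about (310,305), and the keeper at about (295,335). There is a post near the fixture on the right and a grey box on its left. I'll enlarge both.

```bash
python3 -c "
import cv2
a=cv2.imread('pics/t0.png')[175:305,140:275];cv2.imwrite('pics/t0c.png',cv2.resize(a,None,fx=4.5,fy=4.5,interpolation=2))
a=cv2.imread('pics/s0.png')[235:375,220:400];cv2.imwrite('pics/s0c.png',cv2.resize(a,None,fx=4.2,fy=4.2,interpolation=2))"
```

```text
(no output)
```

View pics/t0c.png

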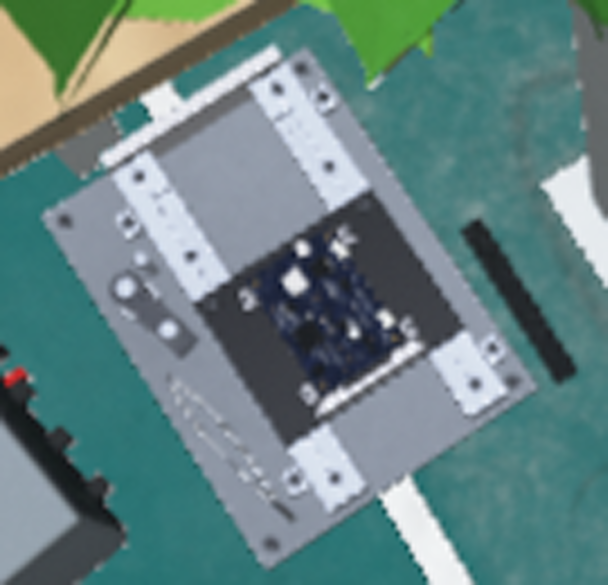

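View pics/s0c.png

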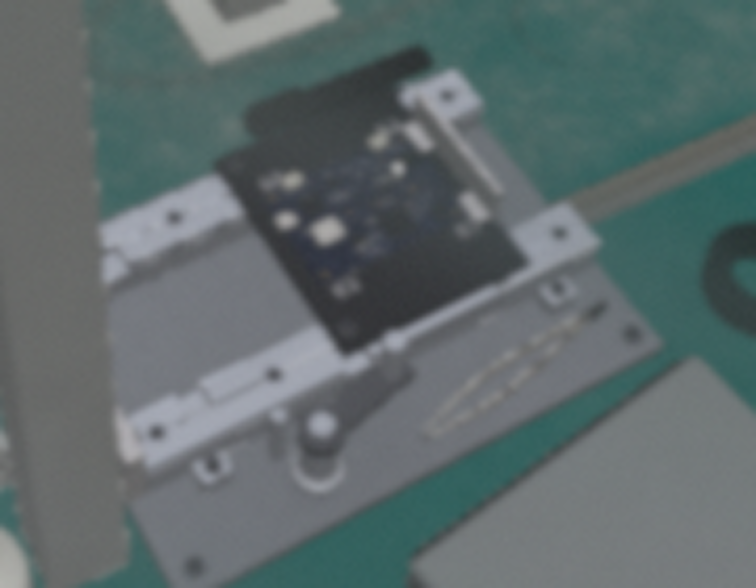

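In the top crop, the plate corners are at (45,215), (303,50), (535,387) and (268,567). The pivot is at (125,288), the peg top at (168,329), and the lip top runs from (318,412) to (420,347).

```bash
cat > m.py <<'E'
from h import *
s=dict(np.load('t0.npz'))
P=lambda u,v,z:pt(s,140+(u+.5)/4.5-.5,175+(v+.5)/4.5-.5,z)
c=[P(*q,12) for q in [(45,215),(303,50),(535,387),(268,567)]]
np.set_printoptions(precision=1,suppress=True)
print(np.array(c)); o=np.mean(c,0); d=(c[0]+c[1]-c[2]-c[3])/2; e=(c[0]+c[3]-c[1]-c[2])/2
print('o',o,'L',np.hypot(*d[:2]),np.hypot(*e[:2]),'yaw',np.degrees(np.arctan2(d[1],d[0])),np.degrees(np.arctan2(-e[0],e[1])))
y=np.arctan2(d[1],d[0]); R=np.array([[np.cos(y),np.sin(y)],[-np.sin(y),np.cos(y)]])
for n,q in dict(piv=(125,288,58),peg=(168,329,80),lipL=(318,412,75),lipR=(420,347,75),fl=(197,303,51),fr=(372,192,51),nl=(290,443,51),nr=(465,328,51),barL=(103,160,50),barR=(280,50,50),rl=(340,510,36),rr=(485,415,36)).items():
    w=P(*q); print(n,w,R@(w[:2]-o[:2]))
# obstacles height map in fixture frame
for n in ('t0','s0'):
    s=dict(np.load(n+'.npz')); D=s['depth']; v,u=np.nonzero(D>0); K=s['mtx']
    X=np.stack([(u-K[0,2])/K[0,0],(v-K[1,2])/K[1,1],np.ones(len(u))])*D[v,u]
    X=(s['T'][:3,:3]@X).T+s['T'][:3,3]; f=(X[:,:2]-o[:2])@R.T
    H=np.zeros((24,24));i=((f+600)//50).astype(int);k=((i>=0)&(i<24)).all(1)
    np.maximum.at(H,(i[k,0],i[k,1]),X[k,2]); print(n,'rows x from -400, cols y -400..400');print(H[4:21,4:20].astype(int))
E
python3 m.py
```

```text
[[711.5 231.8  12. ]
 [719.5  34.2  12. ]
 [447.   21.1  12. ]
 [438.7 221.2  12. ]]
o [579.2 127.1  12. ] L 272.91916615208646 198.99260732514944 yaw 2.488297060987576 2.361995371634627
piv [627.9 206.9  58. ] [52.1 77.6]
peg [585.1 195.   80. ] [ 8.8 67.6]
lipL [493.5 143.1  75. ] [-85.   19.7]
lipR [495.   70.4  75. ] [-86.6 -53. ]
fl [597.7 174.   51. ] [20.6 46.1]
fr [601.3  45.3  51. ] [ 18.5 -82.6]
nl [490.9 168.4  51. ] [-86.4  45.1]
nr [495.3  40.4  51. ] [-87.5 -83. ]
barL [710.3 179.5  50. ] [133.3  46.6]
barR [714.   47.9  50. ] [131.3 -85. ]
rl [441.6 163.9  36. ] [-135.9   42.7]
rr [444.6  57.7  36. ] [-137.5  -63.5]
t0 rows x from -400, cols y -400..400
[[  17    8    8    8    9    8    9    7  691  691  686  672    0    0
     0    0]
 [  17   15   12    7    8    9    9    8    9  676  675  670  656  650
     0    0]
 [  10   16   65   15   10   10    9    7    7    8  655  658  653  652
   645  108]
 [   9   11   87   18 1050 1096 1140 1142    7   26  652  652  645  649
   650  111]
 [ 861  860  861 1053 1097 1159 1138 1144 1108   22   22  651  652  641
   648  648
[... 1500 characters left out ...]
  27  11 143 143 547 458 347]
 [  1   2   5 556   5  18  54  62  58  52  12 144 143 143 143   0]
 [  0   0   2   2   3  12  59  59  58  80  14 143 144 144 143   0]
 [  2   1   0   0   2  13  38  14  38  58  13 144 144 144   0   0]
 [540   2   3   2   2   1  10  15  50 656  12   2   0   0   0   0]
 [543   0 550 563 564 564 564  10 656 660   2   2   0   0   0   0]
 [  0 489 506 550 562 562 593  45  45 152  93   0   0   0   0   0]
 [  0 480 558 550 543   0 564  41  41  86  40   0   0   0   0   0]
 [  0 507 542 540 543 544 564  43  41  43  38   0   0   0   0   0]
 [  0   0  23  40   0 492 531  45  45  46   0   0   0   0   0   0]
 [  0 247 255 243   0 153 362   2   2   0   0   0   0   0   0   0]]
```

```bash
cat > m2.py <<'E'
from h import *
np.set_printoptions(precision=1,suppress=True)
s=dict(np.load('s0.npz'));t=dict(np.load('t0.npz'))
Q=lambda u,v,z:pt(s,220+(u+.5)/4.2-.5,235+(v+.5)/4.2-.5,z)
P=lambda u,v,z:pt(t,140+(u+.5)/4.5-.5,175+(v+.5)/4.5-.5,z)
for n,a,b,z in [('peg',(395,338),(168,329),80),('piv',(322,424),(125,288),56),('lipL',(500,193),(318,412),75),('lipR',(425,92),(420,347),75),('carFL',(345,352),(197,303),51),('nl plate',(663,345),(268,567),12),('carNL',(525,262),(290,443),51),('railnearL outer',(602,240),(325,515),36),]:
    print(n,Q(*a,z),P(*b,z))
for im,n,w in ((s,'s',(588,118,.1)),(t,'t',0)):
    D=im['depth'];v,u=np.nonzero(D>0);K=im['mtx']
    X=(im['T'][:3,:3]@(np.stack([(u-K[0,2])/K[0,0],(v-K[1,2])/K[1,1],np.ones(len(u))])*D[v,u])).T+im['T'][:3,3]
    k=(abs(X[:,0]-540)<110)&(abs(X[:,1]-120)<95)&(X[:,2]>67)&(X[:,2]<95); print(n); print(np.c_[u[k],v[k],X[k]])
E
python3 m2.py
```

```text
peg [585.8 193.3  80. ] [585.1 195.   80. ]
piv [629.2 205.   56. ] [628.5 207.1  56. ]
lipL [495.4 143.2  75. ] [493.5 143.1  75. ]
lipR [495.   70.9  75. ] [495.   70.4  75. ]
carFL [600.  174.7  51. ] [597.7 174.   51. ]
nl plate [441.3 223.2  12. ] [438.7 221.2  12. ]
carNL [495.1 170.6  51. ] [490.9 168.4  51. ]
railnearL outer [444.9 169.4  36. ] [443.8 173.3  36. ]
s
[[320.  256.  494.7  67.3  72.8]
 [319.  257.  498.   68.5  72.4]
 [320.  257.  496.1  69.6  72.6]
 [321.  257.  494.3  70.8  72.9]
 [319.  258.  498.3  69.4  70.1]
 [320.  258.  498.5  73.3  74.5]
 [321.  258.  495.6  73.1  72.7]
 [320.  259.  498.1  73.2  70.7]
 [321.  259.  496.7  75.   71.9]
 [322.  259.  495.4  76.8  73.2]
 [320.  260.  498.1  73.7  67.7]
 [321.  260.  497.5  76.5  70.6]
 [322.  260.  497.2  79.7  73.8]
 [323.  260.  495.4  80.8  74.1]
 [322.  261.  497.2  80.1  70.9]
 [323.  261.  496.7  83.   73.7]
 [324.  261.  495.2  84.6  74.7]
 [322.  262.  498.1  81.8  69.8]
 [323.  262.  497.6  84.7  72.7]
 [324.  262.  495.   84.9  71.5]
 [325.  262.  495.4  88.8  76. ]
 [322.  263.  498.9  83.3  68.
[... 4982 characters left out ...]
 74.5]
 [222.  260.  491.8 107.5  71.9]
 [218.  261.  494.3 118.1  76.1]
 [219.  261.  492.6 115.7  77.6]
 [220.  261.  492.5 113.6  70.7]
 [216.  262.  495.7 124.2  72.1]
 [217.  262.  494.2 121.9  72.1]
 [218.  262.  492.1 119.5  75.2]
 [215.  263.  494.6 127.9  72.9]
 [216.  263.  494.3 125.8  67.1]
 [217.  263.  492.2 123.3  70.3]
 [213.  264.  495.3 134.   72.1]
 [214.  264.  493.1 131.5  75.4]
 [215.  264.  491.5 129.2  76.1]
 [212.  265.  494.1 137.6  73. ]
 [213.  265.  492.7 135.3  73.1]
 [210.  266.  494.6 143.6  73.3]
 [211.  266.  493.4 141.4  72.2]
 [212.  266.  491.9 139.   72.4]
 [213.  266.  491.2 136.9  68.6]
 [210.  267.  492.2 145.   73.7]
 [211.  267.  490.8 142.7  73.2]]
```

Emit:
apply_moves --pt "-1 0 0 0 0 0 1" --pt "-1 0 0 0 0 0 1" --pt "-1 0 0 0 0 0 1" --pt "-1 0 0 0 0 0 1" --pt "-1 0 0 0 0 0 1" --pt "-1 0 0 0 0 0 1" --pt "-1 0 0 0 0 0 1" --pt "-1 0 0 0 0 0 1"

```text
time: 0.9
tool_pos: [424.1, 423.9, 230.6]
tcp_rot: [-179.9, 0.0, 94.8]
ft_force: [-0.0, -0.3, -0.2]
finger_gap: -0.5
grip_force: 0.0
```

Emit:
apply_moves --pt "-1 -40 4 0 0 0 0.5" --pt "-1 -40 4 0 0 0 0" --pt "-1 -40 4 0 0 0 0" --pt "-1 -40 4 0 0 0 0" --pt "-1 -40 2 0 0 0 0" --pt "-1 -40 0 0 0 0 0" --pt "-1 -40 0 0 0 0 0" --pt "-1 -40 0 0 0 0 0"

```text
time: 1.7
tool_pos: [457.5, 103.9, 230.9]
tcp_rot: [-180.0, 0.0, 92.5]
ft_force: [0.7, -0.3, 0.4]
finger_gap: -0.0
grip_force: 0.0
```

Emit:
apply_moves --pt "-1 1 -1 30 0 0 0" --pt "-1 0 -1 30 0 0 0" --pt "-1 0 -1 30 0 0 0" --pt "-1 0 -1 30 0 0 0" --pt "-1 0 0 30 0 0 0" --pt "-1 0 0 20 0 0 0" --pt "-1 0 0 16 -0.8 0 0" --pt "-1 0 0 0 -0.8 0 0"

```text
time: 2.5
tool_pos: [451.7, 105.9, 42.0]
tcp_rot: [172.2, 0.0, 92.5]
ft_force: [-0.5, -0.3, -1.1]
finger_gap: -0.4
grip_force: 0.0
```

```bash
python3 -c "
from h import *
s=snap('side','s1');print(r.sense()['tool_pos'],r.sense()['tcp_rot'],r.sense()['ft_force'])
a=s['color'][205:375,220:420];cv2.imwrite('pics/s1c.png',cv2.resize(a,None,fx=3.5,fy=3.5,interpolation=2))"
```

```text
[450.4904322  106.0056128   41.79766028] [1.72046891e+02 2.90970023e-02 9.24875286e+01] [ 0.29482213  0.59518964 -1.12236042]
```

View pics/s1c.png

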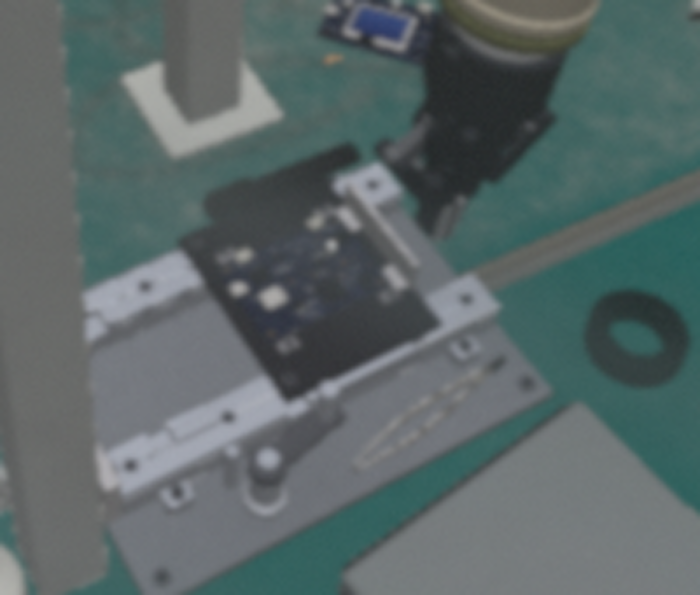

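The fingertip at crop (445,215) stands clear behind the lip at (400,235). The tape is clear too. I'll go slowly forward.

Emit:
apply_moves --pt "-1 0 0.5 -4 0 0 0" --pt "-1 0 4 0.6 0 0 0" --pt "-1 0 4 0.6 0 0 0" --pt "-1 0 4 0.6 0 0 0" --pt "-1 0 3 0.4 0 0 0" --pt "-1 0 3 0.4 0 0 0" --pt "-1 0 3 0.4 0 0 0" --pt "-1 0 3 0.4 0 0 0"

```text
time: 3.35
tool_pos: [478.2, 107.3, 49.2]
tcp_rot: [172.0, 0.0, 92.5]
ft_force: [0.1, 0.2, -0.4]
finger_gap: 0.0
grip_force: 0.0
```

Emit:
apply_moves --pt "-1 0 2 0.3 0 0 0" --pt "-1 0 2 0.3 0 0 0" --pt "-1 0 2 0.3 0 0 0" --pt "-1 0 2 0.3 0 0 0" --pt "-1 0 2 0.3 0 0 0" --pt "-1 0 2 0.3 0 0 0" --pt "-1 0 2 0.3 0 0 0" --pt "-1 0 2 0.3 0 0 0"

```text
time: 4.15
tool_pos: [494.3, 108.0, 49.1]
tcp_rot: [172.0, 0.0, 92.5]
ft_force: [-1.9, 0.3, -0.7]
finger_gap: 0.0
grip_force: 1.1
```

Emit:
apply_moves --pt "-1 0 2 0.3 0 0 0" --pt "-1 0 2 0.3 0 0 0" --pt "-1 0 2 0.3 0 0 0" --pt "-1 0 2 0.3 0 0 0" --pt "-1 0 2 0.3 0 0 0" --pt "-1 0 2 0.3 0 0 0" --pt "-1 0 2 0.3 0 0 0" --pt "-1 0 2 0.3 0 0 0"

```text
time: 4.95
tool_pos: [510.6, 108.8, 49.0]
tcp_rot: [172.0, -0.0, 92.5]
ft_force: [-3.4, -0.9, 0.4]
finger_gap: -0.2
grip_force: 1.2
```

Emit:
apply_moves --pt "-1 0 2 0.6 0 0 0" --pt "-1 0 2 0.6 0 0 0" --pt "-1 0 2 0.6 0 0 0" --pt "-1 0 2 0.6 0 0 0" --pt "-1 0 2 0.6 0 0 0" --pt "-1 0 2 0.6 0 0 0" --pt "-1 0 2 0.6 0 0 0" --pt "-1 0 2 0.6 0 0 0"

```text
time: 5.75
tool_pos: [527.1, 109.5, 46.4]
tcp_rot: [172.0, -0.0, 92.5]
ft_force: [-2.2, -0.2, 1.4]
finger_gap: -0.2
grip_force: 1.3
```

Emit:
apply_moves --pt "-1 0 2 0.3 0 0 0" --pt "-1 0 2 0.3 0 0 0" --pt "-1 0 2 0.3 0 0 0" --pt "-1 0 2 0.3 0 0 0" --pt "-1 0 2 0.3 0 0 0" --pt "-1 0 2 0.3 0 0 0" --pt "-1 0 2 0.3 0 0 0" --pt "-1 0 2 0.3 0 0 0"

```text
time: 6.55
tool_pos: [543.2, 110.2, 46.3]
tcp_rot: [172.0, 0.0, 92.5]
ft_force: [-2.8, -0.2, 0.3]
finger_gap: -0.1
grip_force: 1.3
```

Emit:
apply_moves --pt "-1 0 1.5 0.2 0 0 0" --pt "-1 0 1.5 0.2 0 0 0" --pt "-1 0 1.5 0.2 0 0 0" --pt "-1 0 1.5 0.2 0 0 0" --pt "-1 0 1.5 0.2 0 0 0" --pt "-1 0 1.5 0.2 0 0 0" --pt "-1 0 1.5 0.2 0 0 0" --pt "-1 0 1.5 0.2 0 0 0"

```text
time: 7.35
tool_pos: [555.3, 110.7, 46.4]
tcp_rot: [172.0, -0.0, 92.5]
ft_force: [-2.2, -0.1, 1.0]
finger_gap: 0.1
grip_force: 1.2
```

Emit:
apply_moves --pt "-1 0 1 0.14 0 0 0" --pt "-1 0 1 0.14 0 0 0" --pt "-1 0 1 0.14 0 0 0" --pt "-1 0 1 0.14 0 0 0" --pt "-1 0 1 0.14 0 0 0" --pt "-1 0 1 0.14 0 0 0" --pt "-1 0 1 0.14 0 0 0" --pt "-1 0 1 0.14 0 0 0"

```text
time: 8.15
tool_pos: [563.4, 111.0, 46.5]
tcp_rot: [172.0, 0.0, 92.5]
ft_force: [0.2, -0.9, 0.0]
finger_gap: -0.3
grip_force: 0.0
```

Emit:
apply_moves --pt "-1 0 0.7 0.1 0 0 0" --pt "-1 0 0.7 0.1 0 0 0" --pt "-1 0 0.7 0.1 0 0 0" --pt "-1 0 0.7 0.1 0 0 0" --pt "-1 0 0 0 0 0 0" --pt "-1 0 0 0 0 0 0" --pt "-1 0 0 0 0 0 0" --pt "-1 0 0 0 0 0 0"

```text
time: 8.95
tool_pos: [565.9, 111.2, 46.3]
tcp_rot: [172.0, -0.0, 92.5]
ft_force: [-1.6, -0.2, 0.5]
finger_gap: -0.1
grip_force: 1.0
```

```bash
python3 -c "
from h import *
s=snap('side','s2');print(r.sense()['tool_pos'],r.sense()['ft_force'],r.sense()['grip_force'])
a=s['color'][205:375,220:420];cv2.imwrite('pics/s2c.png',cv2.resize(a,None,fx=3.5,fy=3.5,interpolation=2))"
```

```text
[565.90465644 111.15942963  46.27360461] [-1.06192246  0.28598032 -0.65077101] 0.9863105043768883
```

View pics/s2c.png

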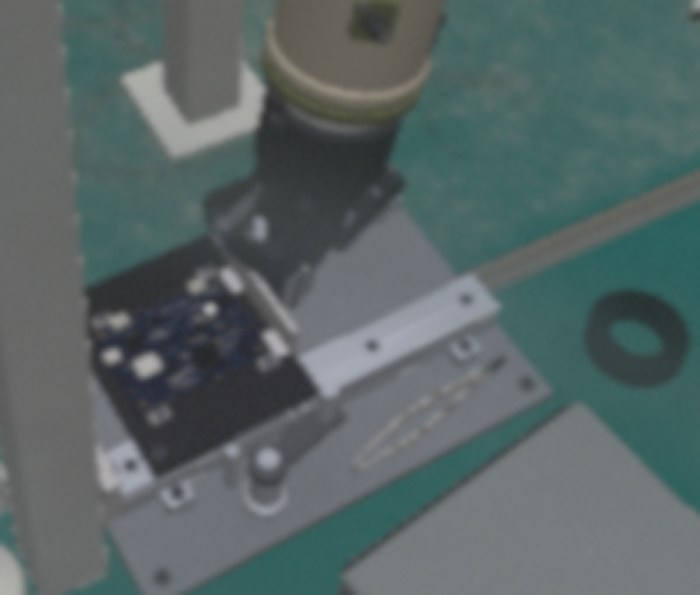

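The carrier has moved forward; its near-left corner is at (320,390) and its front-left corner at (160,472). I'll check its height against the rail using depth.

```bash
cat > z.py <<'E'
from h import *
import sys
def cloud(s):
    D=s['depth'];v,u=np.nonzero(D>0);K=s['mtx']
    return (s['T'][:3,:3]@(np.stack([(u-K[0,2])/K[0,0],(v-K[1,2])/K[1,1],np.ones(len(u))])*D[v,u])).T+s['T'][:3,3]
y=np.radians(2.45);R=np.array([[np.cos(y),np.sin(y)],[-np.sin(y),np.cos(y)]])
def rep(s):
    X=cloud(s);f=np.c_[(X[:,:2]-[578,109])@R.T,X[:,2]]
    def m(a,b,c,d,lo=20,hi=90):
        k=(f[:,0]>a)&(f[:,0]<b)&(f[:,1]>c)&(f[:,1]<d)&(f[:,2]>lo)&(f[:,2]<hi);return k.sum(),np.median(f[k],0).round(1),f[k].std(0).round(1)
    print('railL near',m(-125,-95,42,62));print('plateL strip back',m(10,50,50,62));print('front',m(60,100,50,62))
    k=(f[:,2]>60)&(abs(f[:,1])<36)&(f[:,0]<60)&(f[:,2]<80);print('lip-ish',f[k].round(0)[::6])
    k=(f[:,2]>66)&(f[:,1]>40)&(f[:,1]<110)&(abs(f[:,0]-20)<60)&(f[:,2]<95);print('peg',k.sum(),f[k].mean(0) if k.any() else 0)
if __name__=='__main__':
    for n in sys.argv[1:]: rep(dict(np.load(n+'.npz')))
E
python3 -c "
from h import *;snap('top','t2')";python3 z.py s0 s2 t0 t2 | grep -v '^ \[' 
```

```text
railL near (np.int64(106), array([-109.8,   51.7,   34.3]), array([8.5, 5.7, 1.4]))
plateL strip back (np.int64(128), array([25.1, 56.6, 35.2]), array([11.2,  3.5,  8.3]))
front (np.int64(106), array([80.7, 55.8, 34.5]), array([11.4,  3.3,  1.3]))
lip-ish [[-603.  -19.   76.]
peg 42 [12.36200867 85.89915948 74.98075071]
railL near (np.int64(106), array([-110.6,   52. ,   34.4]), array([8.7, 5.9, 1.2]))
plateL strip back (np.int64(105), array([30.6, 56.5, 42.7]), array([11.6,  3.4,  1.1]))
front (np.int64(111), array([80.9, 56.1, 42.4]), array([11.5,  3.5,  1.1]))
lip-ish [[-604.  -19.   75.]
peg 42 [12.4607553  85.89451206 74.8733449 ]
railL near (np.int64(74), array([-109.4,   51.9,   35.1]), array([8.4, 5.7, 3. ]))
plateL strip back (np.int64(52), array([32.2, 56.2, 39. ]), array([12.1,  3.5,  8.2]))
front (np.int64(57), array([79.8, 55.9, 36.9]), array([11.5,  3.5,  3.1]))
lip-ish [[ 15.  -8.  63.]
peg 17 [ 9.1810701  86.68067739 77.11518938]
railL near (np.int64(74), array([-109.7,   51.5,   35.4]), array([8.7, 5.6, 3. ]))
plateL strip back (np.int64(0), array([nan, nan, nan]), array([nan, nan, nan]))
front (np.int64(0), array([nan, nan, nan]), array([nan, nan, nan]))
lip-ish []
peg 0 0
  return _methods._mean(a, axis=axis, dtype=dtype,
  ret = um.true_divide(
  ret = _var(a, axis=axis, dtype=dtype, out=out, ddof=ddof,
  arrmean = um.true_divide(arrmean, div, out=arrmean,
  ret = um.true_divide(
```

The plate now stands 8 mm above the rail top at both front and back, so the carrier is located. The peg is at about fixture (11,86). I'll retreat, rise, and go round to the outer side of the peg.

Emit:
apply_moves --pt "-1 0 -7.9 -1.1 0 0 0" --pt "-1 0 -7.9 -1.1 0 0 0" --pt "-1 0 2.2 -15.8 0 0 0" --pt "-1 0 2.2 -15.8 0 0 0" --pt "-1 0 2.2 -15.8 0 0 0" --pt "-1 0 2.2 -15.8 0 0 0" --pt "-1 20 0 0 0 0 0" --pt "-1 20 0 0 0 0 0"

```text
time: 9.85
tool_pos: [548.6, 150.5, 111.4]
tcp_rot: [171.9, -0.0, 92.4]
ft_force: [-0.4, 0.6, -0.3]
finger_gap: -0.2
grip_force: 0.0
```

Emit:
apply_moves --pt "-1 23 0 0 0 0 0" --pt "-1 23 0 0 0 0 0" --pt "-1 23 0 0 0 0 0" --pt "-1 0 11 1.5 0 0 0" --pt "-1 0 11 1.5 0 0 0" --pt "-1 0 11 1.5 0 0 0" --pt "-1 0 0 0 0 0 0" --pt "-1 0 0 0 0 0 0"

```text
time: 10.65
tool_pos: [578.9, 219.9, 110.1]
tcp_rot: [172.0, 0.0, 92.4]
ft_force: [-0.6, 0.5, -0.5]
finger_gap: 0.0
grip_force: 0.0
```

```bash
python3 -c "
from z import *
q=r.sense();p=q['tool_pos'];print(p,R@(p[:2]-[578,109]),q['ft_force'])
s=snap('side','s3');rep(s);
for n in ('t0',):
  X=cloud(dict(np.load(n+'.npz')));f=np.c_[(X[:,:2]-[578,109])@R.T,X[:,2]]
  k=(f[:,2]>120)&(f[:,2]<170)&(abs(f[:,0])<100)&(f[:,1]>100)&(f[:,1]<220);print('box',f[k].min(0))
a=s['color'][205:375,220:420];cv2.imwrite('pics/s3c.png',cv2.resize(a,None,fx=3.5,fy=3.5,interpolation=2))" | grep -v '^ \['
```

```text
[578.88325341 219.91769244 110.08840236] [  5.62390418 110.77854636] [-0.59955452  0.52015507 -0.48149659]
railL near (np.int64(13), array([-117.6,   60. ,   34.8]), array([5.9, 3.3, 1.5]))
plateL strip back (np.int64(107), array([30.3, 56.3, 42.7]), array([11.6,  3.5,  1.2]))
front (np.int64(105), array([80.2, 55.9, 42.8]), array([11.4,  3.4,  1.2]))
lip-ish [[-605.  -20.   74.]
peg 41 [12.40178858 86.03195909 75.5048384 ]
box [-76.75494915 178.95363691 120.16292787]
```

View pics/s3c.png

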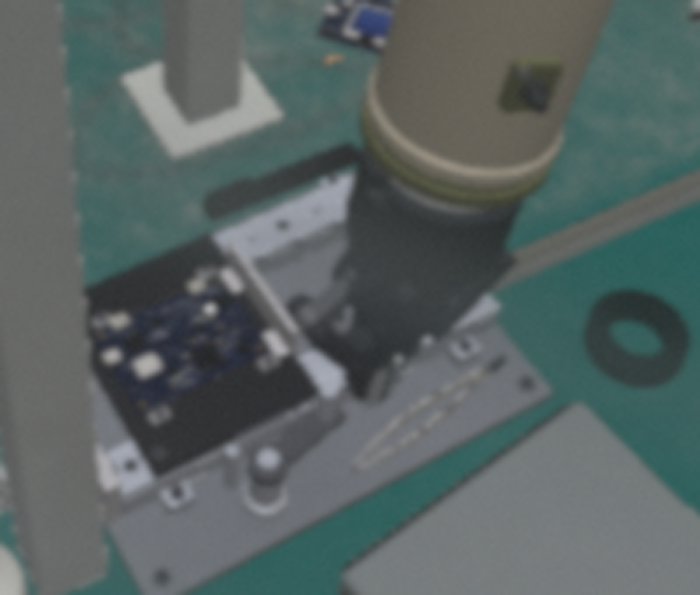

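Emit:
apply_moves --pt "-1 2 -1.5 11 0 0 0" --pt "-1 0 -1.5 11 0 0 0" --pt "-1 0 -1.5 11 0 0 0" --pt "-1 0 -1.5 11 0 0 0" --pt "-1 0 0 0 0 0 0" --pt "-1 -3 0 0 0 0 0" --pt "-1 -3 0 0 0 0 0" --pt "-1 -3 0 0 0 0 0"

```text
time: 11.5
tool_pos: [579.7, 213.7, 66.8]
tcp_rot: [171.9, -0.0, 92.5]
ft_force: [-0.0, -0.1, -0.4]
finger_gap: -0.2
grip_force: 0.0
```

Emit:
apply_moves --pt "-1 -2 0 0 0 0 0" --pt "-1 -2 0.5 0 0 0 0" --pt "-1 -2 0.5 0 0 0 0" --pt "-1 -2 1 0.1 0 0 0" --pt "-1 -2 1 0.1 0 0 0" --pt "-1 -2 1 0.1 0 0 0" --pt "-1 -2 1 0.1 0 0 0" --pt "-1 -2 1 0.1 0 0 0"

```text
time: 12.3
tool_pos: [585.8, 197.9, 66.1]
tcp_rot: [172.0, 0.0, 92.5]
ft_force: [-0.3, 0.4, -0.1]
finger_gap: 0.0
grip_force: 0.5
```

Emit:
apply_moves --pt "-1 -2 1 0.1 0 0 0" --pt "-1 -2 1 0.1 0 0 0" --pt "-1 -2 1 0.1 0 0 0" --pt "-1 -2 1 0.1 0 0 0" --pt "-1 -2 1 0.1 0 0 0" --pt "-1 0 0 0 0 0 0" --pt "-1 0 0 0 0 0 0" --pt "-1 0 0 0 0 0 0"

```text
time: 13.1
tool_pos: [591.4, 188.2, 66.7]
tcp_rot: [172.0, 0.0, 92.5]
ft_force: [-0.2, 1.0, 1.0]
finger_gap: 0.1
grip_force: 0.2
```

```bash
python3 -c "
from z import *
q=r.sense();p=q['tool_pos'];print(p,R@(p[:2]-[578,109]),q['ft_force'],q['grip_force'])
s=snap('side','s4');rep(s)
a=s['color'][225:365,220:380];cv2.imwrite('pics/s4c.png',cv2.resize(a,None,fx=4.2,fy=4.2,interpolation=2))" | grep -v '^ \['
```

```text
[591.36286285 188.20213821  66.68004298] [16.73634426 78.55851056] [-0.24075214  0.95528095  1.04668567] 0.22133471444249153
railL near (np.int64(108), array([-110.1,   52.1,   34.6]), array([8.6, 5.9, 1.3]))
plateL strip back (np.int64(66), array([37.5, 55.8, 43.3]), array([6.9, 3.7, 6.2]))
front (np.int64(110), array([80.3, 55.8, 42.5]), array([11.3,  3.5,  1.2]))
lip-ish [[-602.  -18.   76.]
peg 104 [20.8491539  83.20565933 81.55161711]
```

View pics/s4c.png

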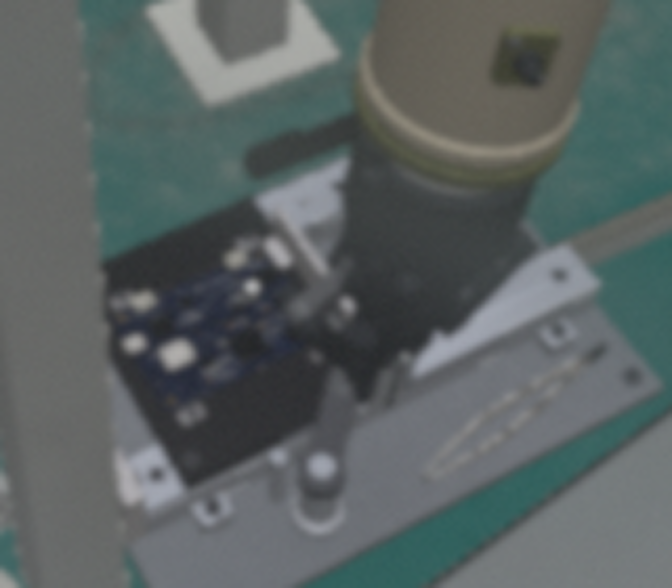

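The keeper's arm now runs from (320,470) to about (340,365), roughly 0.8 rad round, with its edge over the carrier. Next I'll go round behind the peg and push it forward.

Emit:
apply_moves --pt "-1 2 0 0 0 0 0" --pt "-1 0 -5 -0.7 0 0 0" --pt "-1 0 -5 -0.7 0 0 0" --pt "-1 0 -5 -0.7 0 0 0" --pt "-1 -8 -1 -0.1 0 0 0" --pt "-1 -8 0 0 0 0 0" --pt "-1 -6 0 0 0 0 0" --pt "-1 0 0 0 0 0 0"

```text
time: 13.95
tool_pos: [576.2, 166.4, 66.5]
tcp_rot: [172.0, 0.0, 92.4]
ft_force: [1.1, 0.4, -0.5]
finger_gap: -0.2
grip_force: 0.0
```

Emit:
apply_moves --pt "-1 0 2 0.3 0 0 0" --pt "-1 0 2 0.3 0 0 0" --pt "-1 0 2 0.3 0 0 0" --pt "-1 0 2 0.3 0 0 0" --pt "-1 0 2 0.3 0 0 0" --pt "-1 0 2 0.3 0 0 0" --pt "-1 0 2 0.3 0 0 0" --pt "-1 0 2 0.3 0 0 0"

```text
time: 14.75
tool_pos: [591.2, 167.8, 65.3]
tcp_rot: [172.2, 0.1, 92.5]
ft_force: [-2.8, -3.0, -1.0]
finger_gap: 0.0
grip_force: 1.6
```

Emit:
apply_moves --pt "-1 -0.4 2 0.3 0 0 0" --pt "-1 -0.4 2 0.3 0 0 0" --pt "-1 -0.4 2 0.3 0 0 0" --pt "-1 -0.4 2 0.3 0 0 0" --pt "-1 -0.4 2 0.3 0 0 0" --pt "-1 0 2 0.3 0 0 0" --pt "-1 0 0 0 0 0 0" --pt "-1 0 0 0 0 0 0"

```text
time: 15.55
tool_pos: [604.7, 167.1, 66.4]
tcp_rot: [172.0, -0.0, 92.5]
ft_force: [-1.0, -0.8, 0.5]
finger_gap: 0.0
grip_force: 0.2
```

Emit:
apply_moves --pt "-1 -0.3 1.5 0.2 0 0 0" --pt "-1 -0.3 1.5 0.2 0 0 0" --pt "-1 -0.3 1.5 0.2 0 0 0" --pt "-1 0 1.5 0.2 0 0 0" --pt "-1 0 1 0.1 0 0 0" --pt "-1 0 1 0.1 0 0 0" --pt "-1 0 0 0 0 0 0" --pt "-1 0 0 0 0 0 0"

```text
time: 16.35
tool_pos: [612.4, 166.2, 66.2]
tcp_rot: [172.0, 0.0, 92.5]
ft_force: [-1.4, -1.2, 0.0]
finger_gap: -0.2
grip_force: 0.5
```

Emit:
apply_moves --pt "-1 0 0.5 0.1 0 0 0" --pt "-1 0 0.5 0.1 0 0 0" --pt "-1 0 0.5 0.1 0 0 0" --pt "-1 0 0 0 0 0 0" --pt "-1 0 0 0 0 0 0" --pt "-1 0 0 0 0 0 0" --pt "-1 0 0 0 0 0 0" --pt "-1 0 0 0 0 0 0"

```text
time: 17.15
tool_pos: [613.2, 166.3, 65.9]
tcp_rot: [172.1, 0.0, 92.5]
ft_force: [-6.6, -1.7, 2.3]
finger_gap: -0.1
grip_force: 2.8
```

Force has risen to 6.6 N, so the keeper is at its stop. I'll back off, rise and check.

Emit:
apply_moves --pt "-1 0 -6 -0.8 0 0 0" --pt "-1 0 -6 -0.8 0 0 0" --pt "-1 0 3 -20 0 0 0" --pt "-1 0 3 -25 0 0 0" --pt "-1 0 0 -30 0 0 0" --pt "-1 0 -20 -30 0 0 0" --pt "-1 0 -40 -20 0 0 0" --pt "-1 0 -40 0 0 0 0"

```text
time: 17.95
tool_pos: [492.6, 161.6, 181.0]
tcp_rot: [171.6, -0.1, 92.5]
ft_force: [0.2, 0.0, 1.1]
finger_gap: -0.1
grip_force: 0.0
```

Emit:
apply_moves --pt "-1 0 -40 0 0 0 0" --pt "-1 0 -30 0 0 0 0" --pt "-1 0 0 0 0 0 0" --pt "-1 0 0 0 0 0 0" --pt "-1 0 0 0 0 0 0" --pt "-1 0 0 0 0 0 0" --pt "-1 0 0 0 0 0 0" --pt "-1 0 0 0 0 0 0"

```text
time: 18.75
tool_pos: [422.6, 158.0, 167.0]
tcp_rot: [172.0, 0.0, 92.5]
ft_force: [-0.1, 1.0, -0.1]
finger_gap: 0.5
grip_force: 0.0
```

```bash
python3 -c "
from z import *
q=r.sense();print(q['tool_pos'],q['ft_force'],q['time'])
s=snap('side','s5');rep(s)
a=s['color'][225:365,220:400];cv2.imwrite('pics/s5c.png',cv2.resize(a,None,fx=4.2,fy=4.2,interpolation=2))" | grep -v '^ \['
```

```text
[422.59806582 158.02901216 167.02462476] [-0.05989194  1.03146736 -0.1390838 ] 18.75
railL near (np.int64(107), array([-110.1,   52.4,   34.6]), array([8.4, 5.7, 1.3]))
plateL strip back (np.int64(100), array([28.2, 56.3, 42.7]), array([11. ,  3.4,  2.4]))
front (np.int64(120), array([77.9, 55.6, 43. ]), array([12. ,  3.5,  4.9]))
lip-ish [[-602.  -18.   77.]
peg 36 [56.00080229 50.73580605 75.89880675]
```

View pics/s5c.png

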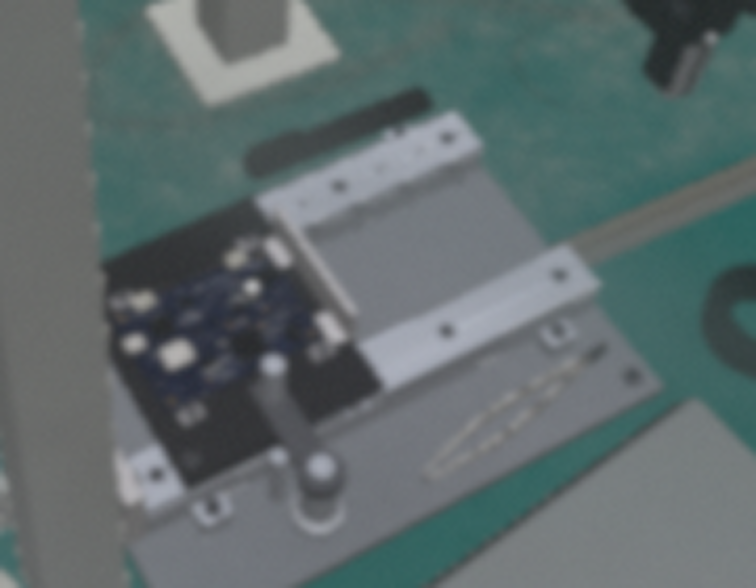

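The keeper lies square across the carrier, with its pivot at (320,470) and peg at (273,367), which is fixture (56,51). The carrier sits down and the arm is clear.

```bash
python3 -c "
from bench import r
print(r.hand_in())"
```

```text
the job is handed in; nothing more can be done
None
```

The carrier is seated in the locating notches, the keeper is swung round to its stop over it, and the job was handed in at about 19 s; no verdict came back.

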